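# Hang the camping mug by its snap-hook handle from the caddy's eye

### The job

Hang the steel camping mug from the steel eye on the caddy's column: press the sprung gate of its orange snap-hook handle in against the front of the eye, work the hook down over it until the gate snaps shut behind the bar, then tip the mug gently down, mouth towards you, and leave it hanging there by itself, at rest. The eye bolt is only screwed in by hand, so feel for it; never lean hard on hook, eye or caddy or let the mug swing and knock against them. Leave all the other things where they stand.

Things in the scene. Friction and masses are not known exactly. Their poses are not given: they have to be found in the camera images.
- mug: Upright steel camping mug to be hung, open at the top, 58 mm across, 85 mm high, wall 3 mm, 0.12 to 0.2 kg. Origin: centre of its underside; z up, x towards its handle. The handle is an orange snap hook (carabiner) of 6 mm round bar in the mug's x-z plane, from x = 32 to 67 mm and z = 16 to 85 mm; the only way into it is through its sprung steel gate on the outside.
- nose_tip (a point): Lower tip of the hook's nose, which comes down on the outside from the top arm to meet the gate: x = 64, y = 0, z = 63 mm in the mug's frame, same axes. Inside the hook: spine's inner face x = 38, nose's inner face x = 61, top arm's lower face z = 79 mm. A 5 mm bar has cleared the nose once its centre is at x = 58.5 mm or less.
- press_point (a point): Point on the outer face of the gate, fixed to the mug at x = 67, y = 0, z = 54 mm in the mug's frame: the best height at which to press the gate against a bar (24 mm above the gate's hinge, 9 mm below the nose's tip). Same axes as the mug.
- hook_seat (a point): Where the centre of the eye's 5 mm bar lies when seated in the hook's bend behind the nose: x = 56.5, y = 0, z = 74.5 mm in the mug's frame. Same axes as the mug. Lowered upright with the bar inside, the hook's top arm meets it with its centre at z = 76.5 mm. The mug hangs at rest tipped by 0.9 rad, mouth away from the column; let go when tipped under 0.45 rad it swings and knocks on the eye.
- gate (a joint): Angle of the sprung gate, rad: 0 shut (tip against the nose), grows as it is pressed in towards the mug, hard stop at 0.55. Round 6 mm bar, 35 mm long, hinged at x = 64, z = 30 mm in the mug's frame. At the press point it yields from about 2.5 N and takes about 5 N at the stop, reached with a 5 mm bar's centre at about x = 55.5 mm (mug frame); beyond that it is rigid.
- caddy: White turntable caddy, fixed to the table: 22 mm column, 310 mm high with its carrying loop, and round it a turning tray of 254 mm diameter, floor at z = 20, rim at z = 31 mm. Origin: centre of its underside, on the column's axis; z up. A bracket (18 mm wide, its front face 37 mm from the axis) points along the caddy's -x, at z = 225 mm, and carries a steel eye bolt; it bears no more than 12 N.
- eye (a point): NOMINAL centre of the front bar of the eye bolt's level ring (5 mm round steel, 44 mm outside, 34 mm inside diameter), 100 mm from the column's axis along the caddy's -x, 225 mm above the table; axes of the caddy. The thread lets it stand up to 16 mm nearer to or further from the column, differently each time, which this reading does not show. Height and y are true.
- bottle_a: Amber glass bottle with flip-top lid on the tray, 42 mm across, 103 mm high, origin under its centre. Not to be disturbed.
- bottle_b: Green glass bottle with flip-top lid on the tray, 42 mm across, 103 mm high, origin under its centre. Not to be disturbed.
- funnel: Stainless steel funnel standing mouth down on the tray, 86 mm across, 96 mm high, origin under its centre. Not to be disturbed.
- sieve: Small green plastic sieve on the tray, 74 mm across, 36 mm high, with a 50 mm handle along its x; origin under its bowl. Not to be disturbed.
- spoon_rest: Wooden spoon rest on the front of the tray, dish 68 mm across and 13 mm high, tail along its y to 77 mm from the dish's centre, which is the origin. Not to be disturbed.
- tea_tin: Blue tea tin with metal lid on the table, 70 mm across, 104 mm high, origin under its centre. Not to be disturbed.
- herb_pot: Terracotta herb pot on the table, 74 mm across, about 105 mm high with its leaves, origin under its centre. Not to be disturbed.
Not all that is in view belongs to the job. What is shaped like the mug but purple is not meant.

How it is judged:
On the way, in this order (a step that is already met when the one before it is completed fails the run):
1. the mug is lifted clear of the table (height (world z) of mug above 0.05 m), for 0.2 s.
2. the gate is pressed in against the eye (value of joint gate above 0.25 rad and contact force between mug and caddy above 1 N and horizontal distance between hook_seat and eye below 0.035 m), for 0.1 s.
At the end, for the whole second after the job is handed in: The mug hangs released from the eye: its hook seat lies within about 7 mm of the eye's height, within 12 mm sideways and 22 mm in and out of the eye's nominal point, the gate is shut (under 0.08 rad), the caddy bears the mug (over 0.5 N) and the mug is at rest (under 0.06 m/s and 0.8 rad/s) (z of hook_seat in the frame of caddy between 0.218 and 0.231 m and y of hook_seat in the frame of caddy between -0.012 and 0.012 m and x of hook_seat in the frame of caddy between -0.122 and -0.078 m and value of joint gate below 0.08 rad and contact force between mug and caddy above 0.5 N and linear speed of mug below 0.06 m/s and angular speed of mug below 0.8 rad/s); the robot touches nothing.
It fails at once if hook, eye or caddy is forced, or the mug is let swing hard into them: more than 12 N between the mug and the caddy (contact force between mug and caddy above 12 N).
It fails at once if another thing is moved by more than 30 mm (distance of any of bottle_a, bottle_b, funnel, sieve, spoon_rest, tea_tin, herb_pot from where it was at the start of the episode above 0.03 m).
It fails at once if another thing is tipped over (angle between any of bottle_a, bottle_b, funnel, sieve, spoon_rest, tea_tin, herb_pot's own z axis and vertical above 0.5 rad).
It also fails if it takes over 72 s, if anything falls off the work surface, if the arm or the gripper's body presses on something with over 40 N, if the wrist force passes 120 N, or if a joint passes its speed limit or range.

### The arm

A 6-joint arm with a two-finger parallel gripper is mounted at the origin on the work surface. World frame = base frame: x ahead of the robot, y to its left, z up, the work surface at z = 0. Lengths are in m, angles in rad, forces in N, time in s.
With the tool pointing down it reaches from about 0.3 to 0.825 m from the base axis. Payload 5.4 kg.
Tool frame: the origin (TCP) lies midway between the tips of the shut fingers; the grasp point (between the pads) lies 19 mm behind it; z points along the fingers, y is the line along which they close (so a half turn about z gives the same grasp; the last joint's range is limited). The gripper opens to 92 mm and grips with 3 to 60 N. Pads are 20 mm wide; open, the fingers measure 128 mm over their backs; the gripper's body (75 mm by 189 mm) begins 69 mm behind the grasp point.
Start: joints at [-1.527, 0.158, 1.597, -0, 1.386, -0.21], TCP at [0.144, -0.557, 0.215] pointing down, gripper open.
Joint ranges: [-2.91, 2.91], [-0.94, 2.29], [0.18, 2.7], [-1.29, 4.43], [0.17, 2.64], [-3, 3]. Speed limits (rad/s): [2.57, 2.57, 3.14, 3.14, 3.14, 3.14].

### API

Orientations are given as a unit quaternion [w, x, y, z].
In Python, from workcell import bot, viewer gives the robot as it stands.
- The arm moves only by the shell command python3 -m pendant 'ROWS'. ROWS is text: rows parted by semicolons, each of 5 numbers parted by spaces: the closure, from 0 (fully open) to 1 (shut), then the shift along the tool's x, y, z as a fraction of full scale, then the turn about the tool's z as a fraction of full scale. A call has 1 to 10 rows; each row shifts and turns the commanded pose from where the row before left it, along the tool's axes as they then stand; what a row does not reach is not made up. Full scale, the value 1, is 50 mm for a shift and 45 degrees for a turn. A row lasts 1/8 s, in which the tool goes at most 62.5 mm and 10.7 degrees, less where a joint would pass 70% of its speed; a pose out of reach is approached as far as the arm can. A call with a number of a shift or a turn outside -1 to 1 is refused whole. A call with a gripper value outside its range is refused whole. The fingers move at their own pace and stop on an object; the grip force is fixed at half the most. Time passes only in rows, so rows that do not move let the fingers close. It gives the time, the measured TCP pose, the force, the opening and the grip force at its end, in the units of the state.
- bot.state(): the state, without advancing time (a new reading comes with each control period).
- viewer.snapshot(name): name is "scene" or "side" or "wrist"; returns a dict with "pixels" (400x640x3 uint8, red, green, blue), "depth" (400x640 float32, m along the optical axis (not along the pixel's ray), 0 where there is no reading), "intrinsics" (3x3 intrinsics, pixels), "pose" (4x4, takes a point from camera to world coordinates); the wrist camera has in their place "tool_from_camera" (4x4, takes a point from camera to tool coordinates, whose origin is the TCP and whose axes are the flange's). Camera axes: x right, y down, z forward; pixel columns grow to the right and rows downward; lengths in m; the calibration is good to about 2 mm. The wrist camera is an equidistant fisheye: a pixel r from the principal point sees the ray r / f radians off the axis. A picture is of the moment at which its call begins: read the wrist's pose just before it.
- bot.job_done(): hands the job in; it is judged then, once.
The state is a dict: "t": time; "qpos": joint angles; "qd": joint speeds; "effort": joint torques, N m; "tool_pos": TCP position; "orientation": TCP orientation; "force": force on the tool from outside, world axes, zero at the start; "wrist_torque": the same for the moment, N m; "width": finger opening in m; "finger_force": force on a finger pad.
Only numpy, scipy, OpenCV 4.12 (cv2) and the standard library are available. Lean on these libraries where they do the work, as an engineer would, in place of code of your own. Each camera call takes 0.05 s, during which the arm holds its last target. There are 200 camera calls.

## Working session

There is one attempt and no reset: what is moved stays moved. The work goes in short steps, Python scripts to look and compute and a shell command to move; the robot and the scene stay as the last step left them, time stands still between calls to the robot, and variables do not carry over. Pictures are saved under pics/ and viewed, at most 10 in all, crops included, and the job is handed in when it is done.

```bash
mkdir -p pics; cat > h.py <<'E'
import numpy as np, cv2
from workcell import bot, viewer
def snap(n,f):
    s=viewer.snapshot(n); cv2.imwrite(f'pics/{f}.png',s['pixels'][:,:,::-1]); np.savez(f'pics/{f}.npz',**{k:np.array(v) for k,v in s.items()}); return s
def pts(s):
    K=s['intrinsics'];d=s['depth'];v,u=np.indices(d.shape)
    P=np.stack([(u-K[0,2])/K[0,0]*d,(v-K[1,2])/K[1,1]*d,d],-1)
    return P@s['pose'][:3,:3].T+s['pose'][:3,3]
E
python3 - <<'E'
from h import *
st=bot.state();print(st['tool_pos'],st['orientation'],st['width'],st['t'])
snap('scene','sc1');snap('side','sd1')
E
```

```text
[ 0.1443255  -0.55596203  0.21364876] [-9.11400300e-04  9.91960976e-01  1.26540844e-01  7.86991086e-05] 0.0919366958972284 0.0
```

View pics/sc1.png

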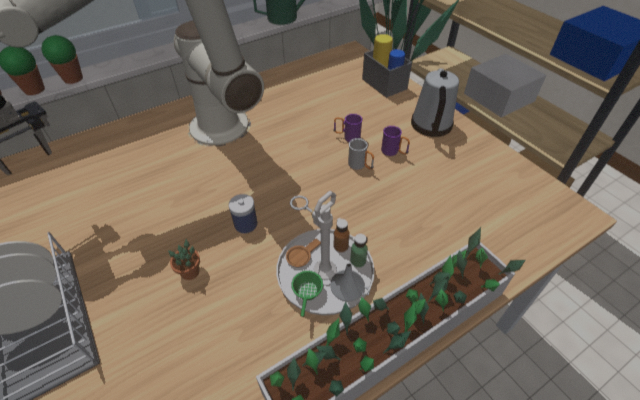

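View pics/sd1.png

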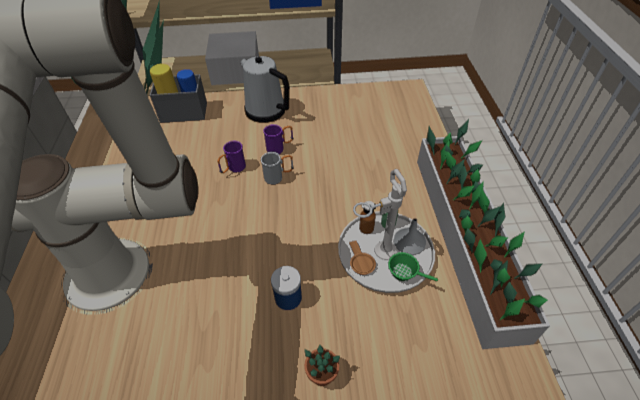

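The steel mug is at (359,154) in scene and (272,168) in side. Two others share its shape, at scene (352,127) and (392,140), but they're purple. The grey steel one with the orange hook is the one meant. I'll confirm in one crop and measure.

```bash
python3 - <<'E'
from h import *
ld=lambda f:dict(np.load(f'pics/{f}.npz'))
a=ld('sc1');b=ld('sd1')
ims=[cv2.resize(s['pixels'][y:y+75,x:x+100,::-1],(400,300),interpolation=cv2.INTER_CUBIC) for s,x,y in((a,310,105),(b,220,120),(a,275,180),(b,345,160))]
cv2.imwrite('pics/crop1.png',np.vstack([np.hstack(ims[:2]),np.hstack(ims[2:])]))
for s,n in((a,'sc'),(b,'sd')):
    P=pts(s);print(n,'cam',s['pose'][:3,3])
    hsv=cv2.cvtColor(s['pixels'],cv2.COLOR_RGB2HSV)
    box=dict(sc=(335,135,385,180),sd=(255,145,300,190))[n]
    m=np.zeros(P.shape[:2],bool);m[box[1]:box[3],box[0]:box[2]]=1
    m&=(P[...,2]>.01)&(P[...,2]<.12)
    o=m&(hsv[...,0]<18)&(hsv[...,1]>110)
    g=m&(hsv[...,1]<70)
    for k,mm in(('orange',o),('grey',g)):
        q=P[mm];print(k,len(q),np.percentile(q,[3,50,97],axis=0).round(3).tolist())
    rim=P[g&(P[...,2]>.078)]; A=np.c_[2*rim[:,:2],np.ones(len(rim))]
    c=np.linalg.lstsq(A,(rim[:,:2]**2).sum(1),rcond=None)[0];print('rim fit',c[:2],np.sqrt(c[2]+c[:2]@c[:2]),len(rim))
    # column/eye
    w=(P[...,2]>.19)&(P[...,2]<.26)&(P[...,0]>.3)
    r=dict(sc=(280,180,350,260),sd=(340,160,415,250))[n]
    w[:r[1]]=0;w[r[3]:]=0;w[:,:r[0]]=0;w[:,r[2]:]=0
    vs,us=np.nonzero(w)
    for v,u in list(zip(vs,us))[::max(1,len(vs)//40)]: print((u,v),P[v,u].round(3),end=' ')
    print()
E
```

```text
sc cam [ 1.21829318 -0.3283189   0.94519502]
orange 53 [[0.477, 0.307, 0.019], [0.485, 0.311, 0.063], [0.509, 0.318, 0.084]]
grey 504 [[0.357, 0.274, 0.014], [0.451, 0.299, 0.058], [0.479, 0.381, 0.086]]
rim fit [0.44617938 0.30260419] 0.028153822966347757 95
(np.int64(297), np.int64(196)) [ 0.642 -0.029  0.225] (np.int64(298), np.int64(197)) [ 0.647 -0.029  0.227] (np.int64(296), np.int64(198)) [ 0.644 -0.033  0.224] (np.int64(305), np.int64(199)) [ 0.661 -0.019  0.227] (np.int64(306), np.int64(201)) [ 0.668 -0.02   0.227] (np.int64(307), np.int64(203)) [ 0.675 -0.022  0.228] (np.int64(306), np.int64(205)) [ 0.681 -0.028  0.23 ] (np.int64(292), np.int64(207)) [ 0.666 -0.056  0.227] (np.int64(295), np.int64(208)) [ 0.672 -0.052  0.226] (np.int64(306), np.int64(208)) [ 0.685 -0.03   0.225] (np.int64(301), np.int64(209)) [ 0.681 -0.041  0.224] (np.int64(298), np.int64(210)) [ 0.678 -0.048  0.222] (np.int64(312), np.int64(211)) [ 0.702 -0.025  0.228] (np.int64(313), np.int64(213)) [ 0.712 -0.028  0.233] (np.int64(330), np.int64(214)) [ 0.74  -0.001  0.24 ] (np.int64(328), np.int64(215))
[... 3362 characters left out ...]
np.int64(353), np.int64(208)) [ 0.643 -0.03   0.225] (np.int64(387), np.int64(208)) [ 0.724 -0.022  0.206] (np.int64(354), np.int64(209)) [ 0.644 -0.036  0.228] (np.int64(388), np.int64(209)) [ 0.728 -0.02   0.2  ] (np.int64(370), np.int64(210)) [ 0.68  -0.04   0.226] (np.int64(390), np.int64(210)) [ 0.732 -0.022  0.197] (np.int64(371), np.int64(211)) [ 0.681 -0.044  0.227] (np.int64(391), np.int64(211)) [ 0.735 -0.023  0.195] (np.int64(379), np.int64(212)) [ 0.707 -0.021  0.193] (np.int64(355), np.int64(213)) [ 0.644 -0.047  0.228] (np.int64(357), np.int64(214)) [ 0.649 -0.048  0.225] (np.int64(362), np.int64(215)) [ 0.659 -0.054  0.227] (np.int64(364), np.int64(216)) [ 0.663 -0.056  0.226]
```

View pics/crop1.png

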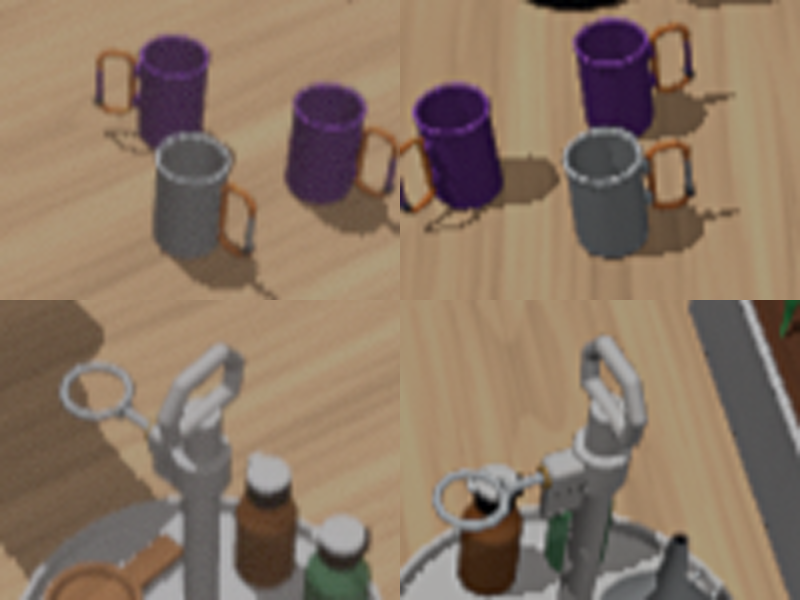

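The crop confirms it: the grey steel mug with the orange hook is at top-left crop px (190,190), its handle pointing to +x. The ring is at bottom-left crop px (97,390). Next I fit the poses.

```bash
cat > fit.py <<'E'
from h import *
from scipy.optimize import least_squares
ld=lambda f:dict(np.load(f'pics/{f}.npz'))
a=ld('sc1');b=ld('sd1')
R=[];C=[];O=[];PU=[]
for s,r in((a,(286,188,308,218)),(b,(348,198,371,218))):
    P=pts(s);hsv=cv2.cvtColor(s['pixels'],cv2.COLOR_RGB2HSV)
    q=P[r[1]:r[3],r[0]:r[2]].reshape(-1,3);R.append(q[abs(q[:,2]-.226)<.006])
    w=(P[...,2]>.06)&(P[...,2]<.19)&(np.hypot(P[...,0]-.75,P[...,1]+.012)<.03)&(hsv[...,1]<60);C.append(P[w])
    o=(hsv[...,0]<18)&(hsv[...,1]>110)&(P[...,2]>.012)&(P[...,2]<.09)&(np.hypot(P[...,0]-.4465,P[...,1]-.303)<.075);O.append(P[o])
    p=(hsv[...,0]>120)&(hsv[...,0]<160)&(hsv[...,1]>80)&(P[...,2]>.07)&(P[...,2]<.095)&(P[...,0]>.2)&(P[...,0]<.7)&(P[...,1]>.1);PU.append(P[p])
for q in R:
    f=least_squares(lambda c:np.hypot(*(q[:,:2]-c).T)-.0195,q[:,:2].mean(0),loss='soft_l1',f_scale=.002);print('ring',f.x,len(q),q[:,2].mean())
q=np.vstack(R);rc=least_squares(lambda c:np.hypot(*(q[:,:2]-c).T)-.0195,q[:,:2].mean(0),loss='soft_l1',f_scale=.002).x
for q in C: 
    f=least_squares(lambda c:np.hypot(*(q[:,:2]-c).T)-.011,[.755,-.01],loss='soft_l1',f_scale=.002);print('col',f.x,len(q))
q=np.vstack(C);cc=least_squares(lambda c:np.hypot(*(q[:,:2]-c).T)-.011,[.755,-.01],loss='soft_l1',f_scale=.002).x
d=cc-rc;print('ring',rc,'col',cc,'dist to front bar',np.hypot(*d)+.0195,'yaw',np.arctan2(d[1],d[0]),'bar',rc-.0195*d/np.hypot(*d))
for q in O: print('mug yaw',np.arctan2(*(np.median(q[:,:2],0)-[.4464,.3028])[::-1]),len(q))
import scipy.cluster.vq as vq
q=np.vstack(PU)[:,:2];print('purple',vq.kmeans2(q,2,seed=1,minit='++')[0])
E
python3 fit.py
```

```text
ring [ 0.66273978 -0.03616535] 106 0.2259942233152103
ring [ 0.66224081 -0.03606091] 100 0.2267301053624506
col [ 0.75589569 -0.02322404] 274
col [ 0.7411022  -0.01347692] 293
ring [ 0.66252712 -0.03612727] col [ 0.74014642 -0.01345585] dist to front bar 0.10036253021688699 yaw 0.2841794497698711 bar [ 0.64380922 -0.04159448]
mug yaw 0.2181585266254578 53
mug yaw 0.1854794591477161 57
purple [[0.45617499 0.43724439]
 [0.3310308  0.36705097]]
```

```bash
python3 -m pendant '0 0.6 -0.75 0 0;0 0.6 -0.75 0 0;0 0.6 -0.75 0 0;0 0.6 -0.75 0 0;0 0.6 -0.75 0 0;0 0.6 -0.75 0 0;0 0.6 -0.75 0 0;0 0.6 -0.75 0 0;0 0.6 -0.75 0 0;0 0.6 -0.75 0 0.068'; python3 -m pendant '0 0.42 -0.76 0 0;0 0.42 -0.76 0 0;0 0.42 -0.76 0 0;0 0.42 -0.76 0 0;0 0.42 -0.76 0 0;0 0.42 -0.76 0 0;0 0.42 -0.76 0 0;0 0.42 -0.76 0 0;0 0.42 -0.76 0 0;0 0 0 0 0'
cat >> h.py <<'E'
from scipy.spatial.transform import Rotation
def T():
    s=bot.state();q=s['orientation'];M=np.eye(4);M[:3,:3]=Rotation.from_quat([*q[1:],q[0]]).as_matrix();M[:3,3]=s['tool_pos'];return M
def to(p):  # shift in rows' units (fraction of 50 mm) to put TCP at world p
    M=T();return (M[:3,:3].T@(np.array(p)-M[:3,3])/.05).round(3), 'yaw',np.arctan2(M[1,0],M[0,0]).round(4),bot.state()['t']
E
python3 -c "
from h import *
print(to([.4464,.3028,.045]))"
```

```text
t: 1.35
tool_pos: [0.3408, -0.1167, 0.2144]
orientation: [0.0, 0.995, 0.099, 0.0]
force: [0.6, -0.7, 0.0]
width: 0.0921
finger_force: 0.0
t: 2.6
tool_pos: [0.4574, 0.2564, 0.2138]
orientation: [-0.0, 0.995, 0.102, -0.001]
force: [-0.4, -0.4, -0.2]
width: 0.0919
finger_force: 0.0
(array([-0.024, -0.952,  3.376]), 'yaw', np.float64(0.2037), 2.6)
```

```bash
python3 -m pendant '0 0 -0.5 0 0;0 -0.02 -0.45 0 0;0 0 0 0.7 0;0 0 0 0.7 0;0 0 0 0.7 0;0 0 0 0.6 0;0 0 0 0.4 0;0 0 0 0.2 0;0 0 0 0.076 0;0 0 0 0 0' ; python3 - <<'E'
from h import *
print(to([.4464,.3028,.045]))
s=snap('side','sd2')
E
```

```text
t: 3.85
tool_pos: [0.4477, 0.3008, 0.0464]
orientation: [-0.0, 0.995, 0.1, 0.0]
force: [-0.6, 0.5, 0.0]
width: 0.0917
finger_force: 0.0
(array([-0.018, -0.044,  0.027]), 'yaw', np.float64(0.2002), 3.85)
```

```bash
python3 - <<'E'
from h import *
s=dict(np.load('pics/sd2.npz'));P=pts(s)
cv2.imwrite('pics/crop2.png',cv2.resize(s['pixels'][100:220,190:350,::-1],(640,480)))
E
```

```text
(no output)
```

View pics/crop2.png

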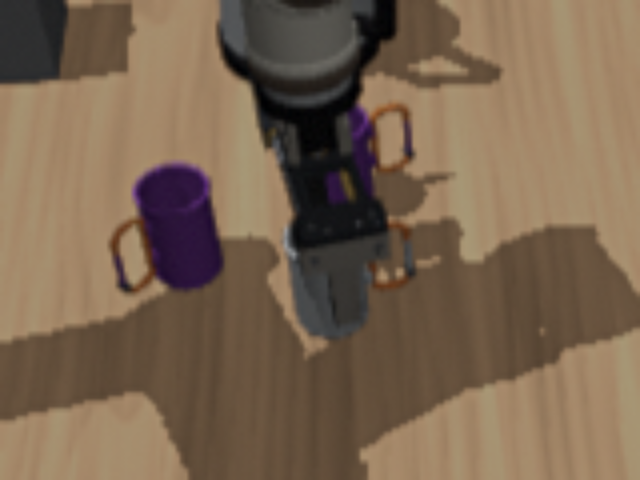

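The fingers straddle the grey mug at crop px (330,280), with its handle to the right at (395,255). Closing now.

```bash
python3 -m pendant '1 -0.018 -0.044 0.027 0;1 0 0 0 0;1 0 0 0 0;1 0 0 0 0;1 0 0 0 0;1 0 0 0 0;1 0 0 0 0;1 0 0 0 0' ; python3 -m pendant '1 0 0 -0.4 0;1 0 0 -0.6 0;1 0 0 -0.6 0;1 0 0 -0.6 0;1 0 0 -0.6 0;1 0 0 -0.3 0;1 0 0 0 0'; python3 - <<'E'
from h import *
M=T();print(to([.4464,.3028,.045]))
for n in('scene','side'):
    s=snap(n,n[:2]+'3');P=pts(s);hsv=cv2.cvtColor(s['pixels'],cv2.COLOR_RGB2HSV)
    Q=(np.c_[P.reshape(-1,3),np.ones(256000)]@np.linalg.inv(M).T)[:,:3].reshape(P.shape)
    o=(hsv[...,0]<18)&(hsv[...,1]>110)&(abs(Q[...,0]-.05)<.03)&(abs(Q[...,1])<.03)&(abs(Q[...,2])<.06)
    q=Q[o];print(n,len(q),np.percentile(q,[2,50,98],axis=0).round(4).tolist())
E
```

```text
t: 4.9
tool_pos: [0.4461, 0.303, 0.0446]
orientation: [-0.0, 0.995, 0.1, 0.0]
force: [-0.5, 1.9, 2.7]
width: 0.0584
finger_force: 30.0
t: 5.78
tool_pos: [0.4464, 0.3028, 0.1998]
orientation: [-0.0, 0.995, 0.1, 0.001]
force: [-0.0, 0.4, -1.2]
width: 0.0584
finger_force: 30.0
(array([-3.000e-03,  0.000e+00,  3.095e+00]), 'yaw', np.float64(0.2003), 5.775)
scene 65 [[0.0319, -0.0026, -0.0389], [0.0386, 0.0018, -0.0158], [0.0651, 0.0055, 0.0258]]
side 56 [[0.0337, -0.0021, -0.0384], [0.0512, 0.0022, -0.0035], [0.0653, 0.0068, 0.0275]]
```

```bash
python3 -m pendant '1 0 0 -0.32 -0.102;1 0 0.5 0 0;1 0 1 0 0;1 0 1 0 0;1 0 1 0 0;1 0 1 0 0;1 0 1 0 0;1 0 1 0 0;1 0 0.7 0 0;1 0 0.4 0 0' ; python3 -m pendant '1 0 0.1 0 0;1 0 0 0 0;1 0 0 0 0'; python3 - <<'E'
from h import *
u=np.array([.961,.276]);bar=np.array([.6438,-.0416])
print(to([*(bar-.095*u),.216]))
M=T()
ims=[]
for n in('scene','side'):
    s=snap(n,n[:2]+'4');P=pts(s);hsv=cv2.cvtColor(s['pixels'],cv2.COLOR_RGB2HSV)
    Q=(np.c_[P.reshape(-1,3),np.ones(256000)]@np.linalg.inv(M).T)[:,:3].reshape(P.shape)
    o=(hsv[...,0]<18)&(hsv[...,1]>110)&(abs(Q[...,0]-.05)<.03)&(abs(Q[...,1])<.03)&(abs(Q[...,2])<.06)
    q=Q[o];print(n,'hook',len(q),np.percentile(q,[2,50,98],axis=0).round(4).tolist())
    r=(hsv[...,1]<60)&(Q[...,0]>.08)&(Q[...,0]<.138)&(abs(Q[...,1])<.028)&(abs(Q[...,2]+.010)<.008)
    q=Q[r];print('ring',len(q),np.percentile(q,[2,50,98],axis=0).round(4).tolist())
    c=q[:,:2].mean(0)
    from scipy.optimize import least_squares
    print(least_squares(lambda c:np.hypot(*(q[:,:2]-c).T)-.0195,c,loss='soft_l1',f_scale=.002).x)
    K=s['intrinsics'];w=np.linalg.inv(s['pose'])@np.array([.62,-.045,.22,1]);x,y=(K@w[:3]/w[2])[:2].astype(int)
    ims.append(cv2.resize(s['pixels'][y-50:y+50,x-50:x+50,::-1],(400,400),interpolation=cv2.INTER_CUBIC))
cv2.imwrite('pics/crop4.png',np.hstack(ims));print(bot.state()['force'])
E
```

```text
t: 7.12
tool_pos: [0.5506, -0.0636, 0.2137]
orientation: [-0.001, 0.99, 0.139, -0.001]
force: [0.2, -0.2, -1.9]
width: 0.0585
finger_force: 30.0
t: 7.5
tool_pos: [0.5524, -0.0659, 0.2154]
orientation: [-0.0, 0.99, 0.141, -0.0]
force: [-0.1, -0.1, -2.0]
width: 0.0583
finger_force: 30.0
(array([-0.008,  0.038, -0.012]), 'yaw', np.float64(0.282), 7.5)
scene hook 81 [[0.0317, -0.003, -0.0405], [0.0392, 0.002, -0.0184], [0.0654, 0.0045, 0.0261]]
ring 92 [[0.0935, -0.0183, -0.0152], [0.1173, 0.0032, -0.0106], [0.1358, 0.0213, -0.0069]]
[0.1140276  0.00173297]Traceback (most recent call last):
  File "<stdin>", line 10, in <module>
    return _quantile_unchecked(
        a, q, axis, out, overwrite_input, method, keepdims, weights)
    return _ureduce(a,
                    func=_quantile_ureduce_func,
    ...<5 lines>...
                    overwrite_input=overwrite_input,
                    method=method)
    r = func(a, **kwargs)
    result = _quantile(arr,
                       quantiles=q,
    ...<2 lines>...
                       out=out,
                       weights=wgt)
    slices_having_nans = np.isnan(arr[-1, ...])
                                  ~~~^^^^^^^^^
IndexError: index -1 is out of bounds for axis 0 with size 0
```

```bash
python3 -m pendant '1 0.15 0.035 -0.01 0;1 0.15 0 0 0;1 0.1 0 0 0;1 0 0 0 0;1 0 0 0 0'; python3 -m pendant '1 0.02 0 0 0;1 0.02 0 0 0;1 0 0 0 0'; python3 -m pendant '1 0.02 0 0 0;1 0.02 0 0 0;1 0 0 0 0'
```

```text
t: 8.22
tool_pos: [0.5722, -0.0633, 0.2158]
orientation: [-0.0, 0.99, 0.14, -0.0]
force: [-0.2, 0.2, -1.6]
width: 0.0583
finger_force: 30.0
t: 8.6
tool_pos: [0.5742, -0.0627, 0.216]
orientation: [0.0, 0.99, 0.14, 0.0]
force: [-0.2, 0.0, -2.2]
width: 0.058
finger_force: 30.0
t: 8.98
tool_pos: [0.5762, -0.0621, 0.216]
orientation: [0.0, 0.99, 0.14, 0.0]
force: [0.7, -0.6, -1.2]
width: 0.0583
finger_force: 30.0
```

```bash
for i in 1; do :; done; python3 -m pendant '1 0.03 0 0 0;1 0 0 0 0'; python3 -m pendant '1 0.03 0 0 0;1 0 0 0 0';  python3 -m pendant '1 0.03 0 0 0;1 0 0 0 0'; python3 -m pendant '1 0.02 0 0 0;1 0 0 0 0'
```

```text
t: 9.22
tool_pos: [0.5776, -0.0617, 0.2159]
orientation: [-0.0, 0.99, 0.14, 0.0]
force: [-0.0, 0.6, -2.6]
width: 0.0581
finger_force: 30.0
t: 9.48
tool_pos: [0.5787, -0.0614, 0.2159]
orientation: [0.0, 0.99, 0.14, -0.0]
force: [-1.5, -0.7, -1.4]
width: 0.0586
finger_force: 30.0
t: 9.72
tool_pos: [0.5802, -0.0609, 0.2158]
orientation: [-0.0, 0.99, 0.14, -0.0]
force: [-2.2, -1.3, -0.8]
width: 0.0581
finger_force: 30.0
t: 9.98
tool_pos: [0.5812, -0.0606, 0.2158]
orientation: [-0.0, 0.99, 0.14, -0.0]
force: [-2.6, -0.6, -1.2]
width: 0.0584
finger_force: 30.0
```

```bash
python3 -m pendant '1 0.03 0 0 0;1 0.03 0 0 0;1 0.03 0 0 0;1 0 0 0 0'; python3 -m pendant '1 0.03 0 0 0;1 0.02 0 0 0;1 0 0 0 0;1 0 0 0 0'; python3 -m pendant '1 0.02 0 0 0;1 0 0 0 0'
```

```text
t: 10.48
tool_pos: [0.5857, -0.0594, 0.2159]
orientation: [-0.0, 0.99, 0.14, -0.0]
force: [-4.5, -0.3, -0.8]
width: 0.0584
finger_force: 30.0
t: 10.98
tool_pos: [0.588, -0.0587, 0.2159]
orientation: [-0.0, 0.99, 0.14, -0.0]
force: [-3.8, -0.9, -1.5]
width: 0.0584
finger_force: 30.0
t: 11.22
tool_pos: [0.589, -0.0584, 0.2159]
orientation: [-0.0, 0.99, 0.14, -0.0]
force: [-4.6, -1.3, -1.3]
width: 0.0584
finger_force: 30.0
```

```bash
python3 -m pendant '1 0.018 0 0 0;1 0 0 0 0'; python3 -m pendant '1 0 0 0.04 0;1 0 0 0.04 0;1 0 0 0 0'; python3 -m pendant '1 0 0 0.03 0;1 0 0 0.03 0;1 0 0 0 0'
```

```text
t: 11.48
tool_pos: [0.5899, -0.0581, 0.2158]
orientation: [-0.0, 0.99, 0.14, -0.0]
force: [-4.3, -1.8, -3.1]
width: 0.0586
finger_force: 30.0
t: 11.85
tool_pos: [0.5899, -0.0581, 0.2115]
orientation: [-0.0, 0.99, 0.14, -0.0]
force: [-2.8, -1.1, -3.9]
width: 0.0583
finger_force: 30.0
t: 12.22
tool_pos: [0.59, -0.0581, 0.2088]
orientation: [-0.0, 0.99, 0.14, 0.0]
force: [-2.1, -1.0, -3.1]
width: 0.0584
finger_force: 30.0
```

```bash
python3 -m pendant '1 0 0 0.03 0;1 0 0 0 0'; python3 -m pendant '1 0 0 0.03 0;1 0 0 0 0'; python3 -m pendant '1 0 0 0.04 0;1 0 0 0 0'; python3 -m pendant '1 0 0 0.04 0;1 0 0 0 0'
```

```text
t: 12.48
tool_pos: [0.5899, -0.0581, 0.2072]
orientation: [-0.0, 0.99, 0.14, -0.0]
force: [-2.3, -1.4, -3.0]
width: 0.0587
finger_force: 30.0
t: 12.72
tool_pos: [0.5898, -0.0581, 0.2055]
orientation: [-0.0, 0.99, 0.14, -0.0]
force: [-2.1, -0.5, -4.7]
width: 0.0584
finger_force: 30.0
t: 12.98
tool_pos: [0.5906, -0.058, 0.2041]
orientation: [-0.0, 0.99, 0.14, 0.001]
force: [0.9, -0.7, -1.5]
width: 0.0581
finger_force: 30.0
t: 13.22
tool_pos: [0.5902, -0.0581, 0.2021]
orientation: [0.0, 0.99, 0.14, 0.0]
force: [0.2, 0.5, -0.9]
width: 0.0585
finger_force: 30.0
```

The force dropped to nothing at TCP z≈0.204, so the gate has snapped shut behind the bar. I'll lower until the top arm touches.

```bash
python3 -m pendant '1 0 0 0.06 0;1 0 0 0.04 0;1 0 0 0 0'; python3 -m pendant '1 0 0 0.03 0;1 0 0 0 0'; python3 -m pendant '1 0 0 0.03 0;1 0 0 0 0'; python3 - <<'E'
from h import *
s=snap('scene','sc5');w=s['pixels']
K=s['intrinsics'];p=np.linalg.inv(s['pose'])@np.array([.62,-.045,.21,1]);x,y=(K@p[:3]/p[2])[:2].astype(int)
cv2.imwrite('pics/crop5.png',cv2.resize(w[y-50:y+50,x-50:x+50,::-1],(500,500),interpolation=cv2.INTER_CUBIC))
E
```

```text
t: 13.6
tool_pos: [0.5898, -0.0581, 0.1966]
orientation: [-0.0, 0.99, 0.14, -0.0]
force: [-0.3, 0.1, -2.4]
width: 0.0585
finger_force: 30.0
t: 13.85
tool_pos: [0.5902, -0.0582, 0.1956]
orientation: [0.0, 0.99, 0.14, 0.0]
force: [-0.4, -0.8, -0.2]
width: 0.0585
finger_force: 30.0
t: 14.1
tool_pos: [0.5906, -0.0582, 0.1946]
orientation: [0.0, 0.99, 0.14, 0.001]
force: [1.8, 0.6, 0.8]
width: 0.0583
finger_force: 30.0
```

View pics/crop5.png

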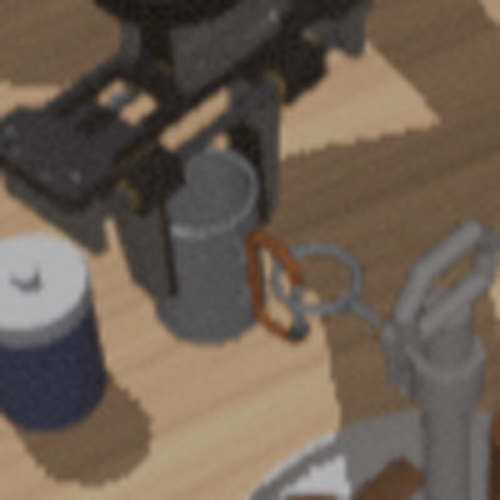

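The picture shows the bar through the orange hook at about crop px (285,285), with the gate below it. Now I'll tip it along the arc about the bar, starting with small steps to feel the friction in the grip.

```bash
python3 -m pendant '1 0.005 0 0.02 0;1 0 0 0 0'; python3 -m pendant '1 0.005 0 0.02 0;1 0 0 0 0'; python3 -m pendant '1 0.005 0 0.02 0;1 0 0 0 0'
```

```text
t: 14.4
tool_pos: [0.5909, -0.0582, 0.1938]
orientation: [0.0, 0.99, 0.14, 0.001]
force: [1.8, 0.2, 4.4]
width: 0.0582
finger_force: 30.0
t: 14.65
tool_pos: [0.5914, -0.0581, 0.1931]
orientation: [0.0, 0.99, 0.14, 0.001]
force: [2.0, 1.7, 5.9]
width: 0.0583
finger_force: 30.0
t: 14.9
tool_pos: [0.5919, -0.058, 0.1923]
orientation: [0.0, 0.99, 0.14, 0.002]
force: [2.4, 1.2, 6.1]
width: 0.0583
finger_force: 30.0
```

```bash
python3 -m pendant '1 0.03 0 0.005 0;1 0 0 0 0'; python3 -m pendant '1 0.01 0 0.02 0;1 0 0 0 0'; python3 -m pendant '1 0.007 0 0.02 0;1 0 0 0 0'
```

```text
t: 15.15
tool_pos: [0.593, -0.0577, 0.1916]
orientation: [0.0, 0.99, 0.14, 0.001]
force: [2.4, 0.5, 4.3]
width: 0.0587
finger_force: 30.0
t: 15.4
tool_pos: [0.5933, -0.0576, 0.1908]
orientation: [0.0, 0.99, 0.14, 0.001]
force: [0.9, -0.1, 5.3]
width: 0.0585
finger_force: 30.0
t: 15.65
tool_pos: [0.5936, -0.0576, 0.1898]
orientation: [0.0, 0.99, 0.14, 0.001]
force: [0.5, 0.1, 5.8]
width: 0.0583
finger_force: 30.0
```

```bash
python3 -m pendant '1 0.009 0 0.027 0;1 0.009 0 0.027 0;1 0 0 0 0'; python3 -m pendant '1 0.011 0 0.027 0;1 0.011 0 0.027 0;1 0 0 0 0';python3 -m pendant '1 0.012 0 0.026 0;1 0.012 0 0.026 0;1 0 0 0 0'
```

```text
t: 16.02
tool_pos: [0.5943, -0.0574, 0.187]
orientation: [0.0, 0.99, 0.14, 0.001]
force: [0.1, 0.0, 6.7]
width: 0.0584
finger_force: 30.0
t: 16.4
tool_pos: [0.5953, -0.0571, 0.1843]
orientation: [0.001, 0.99, 0.14, 0.001]
force: [-0.2, 0.4, 6.9]
width: 0.0588
finger_force: 30.0
t: 16.77
tool_pos: [0.5963, -0.0568, 0.1817]
orientation: [0.001, 0.99, 0.14, 0.0]
force: [-0.9, -0.4, 6.7]
width: 0.0585
finger_force: 30.0
```

```bash
python3 -m pendant '1 0.014 0 0.028 0;1 0.014 0 0.028 0;1 0 0 0 0'; python3 -m pendant '1 0.014 0 0.025 0;1 0.014 0 0.025 0;1 0 0 0 0';python3 -m pendant '1 0.015 0 0.025 0;1 0.015 0 0.025 0;1 0 0 0 0'
```

```text
t: 17.15
tool_pos: [0.5976, -0.0565, 0.1789]
orientation: [0.001, 0.99, 0.14, 0.0]
force: [-1.0, -0.5, 7.1]
width: 0.0581
finger_force: 30.0
t: 17.52
tool_pos: [0.5989, -0.0561, 0.1764]
orientation: [0.001, 0.99, 0.14, 0.0]
force: [-0.8, -0.7, 6.6]
width: 0.0585
finger_force: 30.0
t: 17.9
tool_pos: [0.6004, -0.0558, 0.174]
orientation: [0.001, 0.99, 0.14, 0.0]
force: [-1.4, -1.2, 8.5]
width: 0.0589
finger_force: 30.0
```

```bash
python3 - <<'E'
from h import *
F=[]
ims=[]
for i in range(6):
    s=viewer.snapshot(['scene','side'][i%2]);F.append(bot.state()['force'])
    if i<2:
        K=s['intrinsics'];p=np.linalg.inv(s['pose'])@np.array([.62,-.045,.20,1]);x,y=(K@p[:3]/p[2])[:2].astype(int)
        ims.append(cv2.resize(s['pixels'][y-40:y+40,x-40:x+40,::-1],(400,400),interpolation=cv2.INTER_CUBIC))
        np.savez(f'pics/t{i}.npz',**{k:np.array(v) for k,v in s.items()})
cv2.imwrite('pics/crop6.png',np.hstack(ims));print(np.mean(F,0).round(2),np.std(F,0).round(2))
E
```

```text
[-1.22 -0.33  7.63] [0.26 0.25 0.56]
```

View pics/crop6.png

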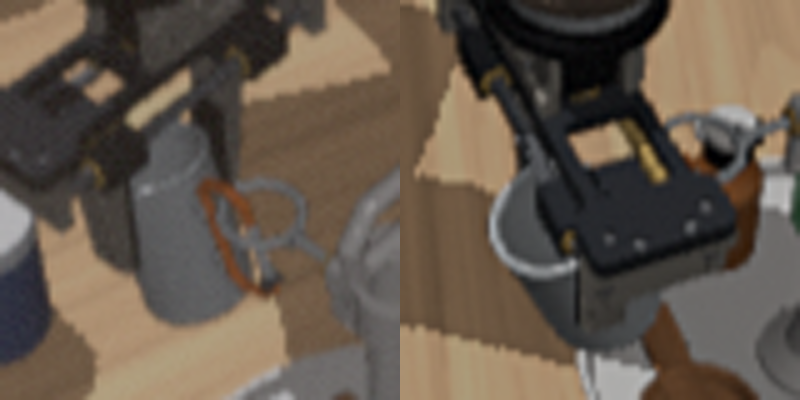

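```bash
python3 -m pendant '1 0.03 0 0.005 0;1 0 0 0 0;1 0 0 0 0'; python3 -m pendant '1 0.02 0 0.01 0;1 0 0 0 0;1 0 0 0 0'; python3 -m pendant '1 0.018 0 0.02 0;1 0 0 0 0;1 0 0 0 0'
```

```text
t: 18.58
tool_pos: [0.601, -0.0555, 0.1732]
orientation: [0.0, 0.99, 0.14, -0.001]
force: [-2.0, -0.8, 6.0]
width: 0.0584
finger_force: 30.0
t: 18.95
tool_pos: [0.6016, -0.0553, 0.1725]
orientation: [0.0, 0.99, 0.14, -0.001]
force: [-3.5, -1.8, 6.1]
width: 0.0584
finger_force: 30.0
t: 19.32
tool_pos: [0.6025, -0.055, 0.1714]
orientation: [0.0, 0.99, 0.14, -0.001]
force: [-3.9, -2.5, 6.3]
width: 0.0581
finger_force: 30.0
```

```bash
python3 -m pendant '1 0.01 0 0.02 0;1 0.01 0 0.02 0;1 0 0 0 0'; python3 -m pendant '1 0.01 0 0.02 0;1 0.01 0 0.018 0;1 0 0 0 0'; python3 -m pendant '1 0.012 0 0.018 0;1 0.012 0 0.018 0;1 0 0 0 0'
```

```text
t: 19.7
tool_pos: [0.6038, -0.0546, 0.1697]
orientation: [0.0, 0.99, 0.14, -0.001]
force: [-2.8, 0.1, 6.2]
width: 0.0588
finger_force: 30.0
t: 20.08
tool_pos: [0.6051, -0.0543, 0.1681]
orientation: [0.0, 0.99, 0.14, -0.0]
force: [-1.7, -0.7, 7.1]
width: 0.0583
finger_force: 30.0
t: 20.45
tool_pos: [0.6065, -0.0539, 0.1665]
orientation: [0.001, 0.99, 0.14, 0.0]
force: [-2.6, -0.0, 8.1]
width: 0.0586
finger_force: 30.0
```

```bash
python3 -m pendant '1 0.03 0 0.005 0;1 0 0 0 0'; python3 -m pendant '1 0.015 0 0.015 0;1 0.015 0 0.015 0;1 0 0 0 0'; python3 -m pendant '1 0.016 0 0.015 0;1 0.016 0 0.015 0;1 0 0 0 0'
```

```text
t: 20.7
tool_pos: [0.6074, -0.0536, 0.1658]
orientation: [0.0, 0.99, 0.14, -0.001]
force: [-3.3, -0.9, 6.6]
width: 0.0583
finger_force: 30.0
t: 21.08
tool_pos: [0.609, -0.0532, 0.1644]
orientation: [0.001, 0.99, 0.14, -0.001]
force: [-1.6, -0.6, 7.3]
width: 0.0582
finger_force: 30.0
t: 21.45
tool_pos: [0.6106, -0.0527, 0.163]
orientation: [0.001, 0.99, 0.14, -0.0]
force: [-2.5, -0.3, 6.5]
width: 0.0583
finger_force: 30.0
```

```bash
python3 -m pendant '1 0.018 0 0.014 0;1 0.018 0 0.014 0;1 0 0 0 0'; python3 -m pendant '1 0.02 0 0.014 0;1 0.02 0 0.014 0;1 0 0 0 0'; python3 - <<'E'
from h import *
F=[];ims=[]
for n in('scene','side'):
    s=snap(n,n[:2]+'7');F.append(bot.state()['force'])
    K=s['intrinsics'];p=np.linalg.inv(s['pose'])@np.array([.62,-.045,.19,1]);x,y=(K@p[:3]/p[2])[:2].astype(int)
    ims.append(cv2.resize(s['pixels'][y-40:y+40,x-40:x+40,::-1],(400,400),interpolation=cv2.INTER_CUBIC))
    P=pts(s);M=T();Q=(np.c_[P.reshape(-1,3),np.ones(256000)]@np.linalg.inv(M).T)[:,:3].reshape(P.shape);hsv=cv2.cvtColor(s['pixels'],cv2.COLOR_RGB2HSV)
    o=(hsv[...,0]<18)&(hsv[...,1]>120)&(abs(Q[...,0]-.045)<.04)&(abs(Q[...,1])<.012)&(abs(Q[...,2]+.01)<.07)
    q=Q[o][:,[0,2]];print(n,len(q),q.min(0).round(3),q.max(0).round(3)); print((np.round(q[::max(1,len(q)//25)]*1000)).tolist())
cv2.imwrite('pics/crop7.png',np.hstack(ims));print(np.mean(F,0).round(2))
E
```

```text
t: 21.82
tool_pos: [0.6124, -0.0522, 0.1617]
orientation: [0.001, 0.99, 0.14, -0.0]
force: [-2.5, -1.4, 8.4]
width: 0.0586
finger_force: 30.0
t: 22.2
tool_pos: [0.6144, -0.0516, 0.1603]
orientation: [0.001, 0.99, 0.14, -0.0]
force: [-1.5, -0.8, 7.7]
width: 0.0584
finger_force: 30.0
scene 62 [ 0.018 -0.073] [ 0.074 -0.013]
[[21.0, -66.0], [28.0, -71.0], [18.0, -61.0], [27.0, -70.0], [32.0, -72.0], [36.0, -72.0], [24.0, -63.0], [38.0, -72.0], [19.0, -56.0], [41.0, -72.0], [42.0, -69.0], [21.0, -53.0], [45.0, -70.0], [21.0, -50.0], [44.0, -65.0], [46.0, -65.0], [36.0, -31.0], [37.0, -26.0], [40.0, -28.0], [39.0, -20.0], [42.0, -21.0], [44.0, -18.0], [47.0, -20.0], [49.0, -16.0], [51.0, -15.0], [53.0, -16.0], [56.0, -15.0], [71.0, -29.0], [58.0, -15.0], [65.0, -20.0], [72.0, -26.0]]
side 3 [ 0.027 -0.071] [ 0.029 -0.069]
[[29.0, -71.0], [27.0, -69.0], [28.0, -70.0]]
[-1.26 -1.23  7.6 ]
```

View pics/crop7.png

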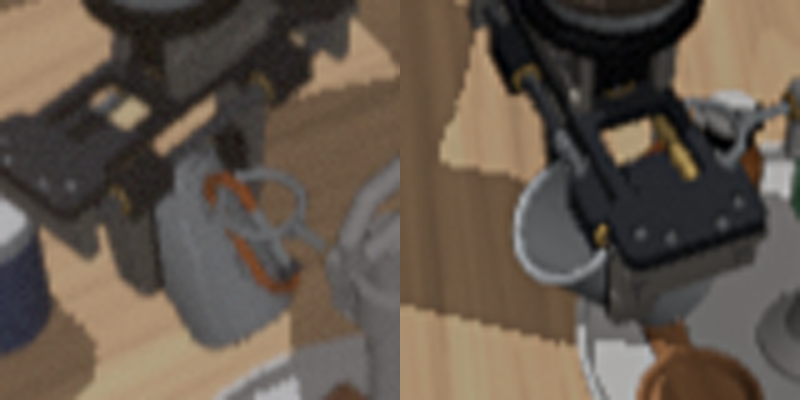

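The mug is tipped about 0.6–0.7 rad with the hook on the bar (left crop px (235,195)), mouth towards the robot. A bit further.

```bash
python3 -m pendant '1 0.022 0 0.013 0;1 0.018 0 0.013 0;1 0 0 0 0'; python3 -m pendant '1 0.02 0 0.012 0;1 0.02 0 0.012 0;1 0 0 0 0'; python3 -m pendant '1 0.02 0 0.012 0;1 0 0 0 0'; python3 - <<'E'
from h import *
s=snap('scene','sc8');P=pts(s);M=T();Q=(np.c_[P.reshape(-1,3),np.ones(256000)]@np.linalg.inv(M).T)[:,:3].reshape(P.shape)
hsv=cv2.cvtColor(s['pixels'],cv2.COLOR_RGB2HSV)
# mug axis: fit cylinder r=29 to grey points below the pads
m=(hsv[...,1]<70)&(Q[...,0]>-.05)&(Q[...,0]<.06)&(abs(Q[...,1])<.028)&(Q[...,2]>-.03)&(Q[...,2]<.08)
q=Q[m]
from scipy.optimize import least_squares
def f(p):
    t=p[2];d=np.array([np.sin(t),0,np.cos(t)]);v=q-[p[0],p[1],-.019];return np.linalg.norm(v-np.outer(v@d,d),axis=1)-.029
r=least_squares(f,[0,0,.7],loss='soft_l1',f_scale=.001);print(len(q),r.x,np.median(abs(r.fun)))
E
```

```text
t: 22.68
tool_pos: [0.6163, -0.0511, 0.1591]
orientation: [0.001, 0.99, 0.14, -0.0]
force: [-2.8, 0.4, 7.9]
width: 0.0585
finger_force: 30.0
t: 23.05
tool_pos: [0.6181, -0.0506, 0.1578]
orientation: [0.001, 0.99, 0.14, -0.0]
force: [-2.7, -0.6, 8.1]
width: 0.0581
finger_force: 30.0
t: 23.3
tool_pos: [0.619, -0.0502, 0.1572]
orientation: [0.0, 0.99, 0.14, -0.0]
force: [-3.0, -0.7, 7.8]
width: 0.0583
finger_force: 30.0
359 [-2.08877508e-03  3.41380102e-04  7.67857905e-01] 0.0010689559831149782
```

```bash
python3 -m pendant '1 -0.01 0 -0.014 0;1 0 0 0 0;1 0 0 0 0'; python3 -m pendant '1 -0.006 0 -0.008 0;1 0 0 0 0;1 0 0 0 0'
```

```text
t: 23.72
tool_pos: [0.6184, -0.0503, 0.1574]
orientation: [0.0, 0.99, 0.14, -0.001]
force: [-1.8, -2.1, 6.1]
width: 0.0584
finger_force: 30.0
t: 24.1
tool_pos: [0.6183, -0.0502, 0.1574]
orientation: [0.0, 0.99, 0.14, -0.0]
force: [-2.0, -1.5, 4.6]
width: 0.0583
finger_force: 30.0
```

```bash
python3 -m pendant '1 -0.008 0 -0.014 0;1 0 0 0 0;1 0 0 0 0'; python3 -m pendant '1 -0.008 0 -0.012 0;1 0 0 0 0;1 0 0 0 0'
```

```text
t: 24.48
tool_pos: [0.6179, -0.0501, 0.1577]
orientation: [-0.0, 0.99, 0.14, -0.0]
force: [-1.2, -1.8, 2.4]
width: 0.0583
finger_force: 30.0
t: 24.85
tool_pos: [0.6173, -0.0498, 0.1581]
orientation: [-0.0, 0.99, 0.14, -0.001]
force: [0.1, -1.3, -1.2]
width: 0.0583
finger_force: 30.0
```

```bash
python3 -m pendant '0.345 0 0 0 0;0.33 0 0 0 0;0.33 0 0 0 0;0.3 0 0 0 0;0.2 0 0 0 0;0.1 0 0 0 0;0 0 0 0 0;0 0 0 0 0;0 0 0 0 0;0 0 0 0 0'; python3 - <<'E'
from h import *
ims=[]
for n in('scene','side'):
    s=snap(n,n[:2]+'9')
    K=s['intrinsics'];p=np.linalg.inv(s['pose'])@np.array([.62,-.045,.19,1]);x,y=(K@p[:3]/p[2])[:2].astype(int)
    ims.append(cv2.resize(s['pixels'][y-40:y+40,x-40:x+40,::-1],(400,400),interpolation=cv2.INTER_CUBIC))
cv2.imwrite('pics/crop9.png',np.hstack(ims))
E
```

```text
t: 26.1
tool_pos: [0.6178, -0.0501, 0.1587]
orientation: [-0.0, 0.99, 0.14, 0.0]
force: [0.0, 0.2, 0.3]
width: 0.0921
finger_force: 0.0
```

View pics/crop9.png

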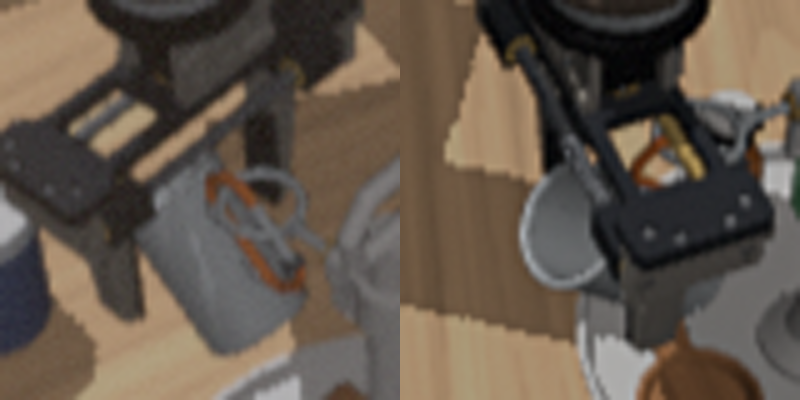

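The mug hangs from the eye (left crop px (250,200)), with open fingers clear on both sides. Raising straight up.

```bash
python3 -m pendant '0 0 0 0 0;0 0 0 0 0;0 0 0 -0.1 0;0 0 0 -0.3 0;0 0 0 -0.5 0;0 0 0 -0.6 0;0 0 0 -0.6 0;0 -0.3 0 -0.5 0;0 -0.7 0 -0.3 0;0 -0.7 0 0 0'; python3 -m pendant '0 -0.5 0 0 0;0 -0.3 0 0 0;0 0 0 0 0;0 0 0 0 0;0 0 0 0 0;0 0 0 0 0;0 0 0 0 0;0 0 0 0 0'; python3 - <<'E'
from h import *
ims=[]
for n in('scene','side'):
    s=snap(n,n[:2]+'10')
    K=s['intrinsics'];p=np.linalg.inv(s['pose'])@np.array([.63,-.045,.19,1]);x,y=(K@p[:3]/p[2])[:2].astype(int)
    ims.append(cv2.resize(s['pixels'][y-50:y+50,x-50:x+50,::-1],(400,400),interpolation=cv2.INTER_CUBIC))
    if n=='scene': g=s['pixels'][y-50:y+50,x-50:x+50].astype(int)
cv2.imwrite('pics/crop10.png',np.hstack(ims))
s=viewer.snapshot('scene')
print(np.abs(s['pixels'].astype(int)-dict(np.load('pics/sc10.npz'))['pixels'].astype(int)).mean())
E
```

```text
t: 27.45
tool_pos: [0.5363, -0.0742, 0.3069]
orientation: [0.001, 0.99, 0.14, 0.002]
force: [-0.7, -0.2, -0.2]
width: 0.0918
finger_force: 0.0
t: 28.45
tool_pos: [0.4977, -0.0847, 0.3037]
orientation: [-0.0, 0.99, 0.14, -0.0]
force: [-0.0, 0.2, -0.9]
width: 0.092
finger_force: 0.0
1.5878919270833334
```

View pics/crop10.png

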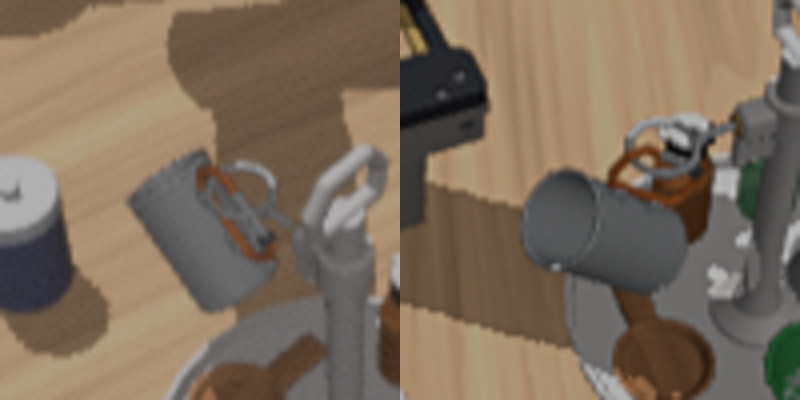

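The mug hangs by its hook with the mouth towards the robot (left crop px (210,230)), and everything else stands where it was. I'll let it settle and hand in.

```bash
for i in 1; do python3 -m pendant '0 0 0 0 0;0 0 0 0 0;0 0 0 0 0;0 0 0 0 0;0 0 0 0 0;0 0 0 0 0;0 0 0 0 0;0 0 0 0 0;0 0 0 0 0;0 0 0 0 0' >/dev/null; done; python3 -m pendant '0 0 0 0 0;0 0 0 0 0;0 0 0 0 0;0 0 0 0 0;0 0 0 0 0;0 0 0 0 0;0 0 0 0 0;0 0 0 0 0;0 0 0 0 0;0 0 0 0 0'; python3 -c "
from workcell import bot
print(bot.job_done())"
```

```text
t: 31.1
tool_pos: [0.4977, -0.0847, 0.3037]
orientation: [0.0, 0.99, 0.14, -0.0]
force: [0.3, 0.4, 0.4]
width: 0.0918
finger_force: 0.0
the job is handed in; nothing more can be done
None
```

The steel mug hangs by its snap hook from the eye, released and mouth towards the robot; I handed the job in at about 31 s of the 72 s allowed, but no verdict came back.

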